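# Snap the wooden lid onto the storage tub

## Task

Close the white storage tub: set the wooden lid on it with the notches in its ends over the two steel spring hooks, and press it straight down until both sides have clicked and it stays down flush on the sealing strips. Press with feeling and stop at the click: do not ram it or lean your weight on it, and leave the other things where they are.

Things in the scene. Friction and masses are not known exactly. Their poses are not given: they have to be found in the camera images.
- lid: Loose beech lid, 0.17 kg, flat on the worktop, handle up. Plate 180 (its x) x 96 (y) x 10 mm; in the middle of each end a notch 46 mm wide (y), 10 mm deep: 160 mm between notch floors. In the centre on top a grip bar 60 (x) x 20 (y) mm, its top 39 mm above the underside. Origin: centre of underside, z up. Half a turn about z makes no difference.
- lid_press_a (a point): Point on the lid's upper face, 58 mm from its centre towards +x, clear of the grip bar: a good place to press that end.
- lid_press_b (a point): The same, 58 mm towards the lid's -x.
- stand: Fixed steel foot, 150 (x) x 100 (y) x 10 mm, of a height-adjustable stand. Origin: centre of its underside, on the worktop; z up. On its column, centred, same axes, stands the white open tub: 156 (x) x 88 (y) mm outside, 55 mm high. The height set is NOT reported and differs every time: the tub's rim is 83 to 113 mm above the worktop; feel for it or look. It does not give when pressed.
- stand_a (a point): Point on the worktop below the tub's +x hook, 76 mm from the stand's origin. Upright steel spring hook, 40 mm wide (y), 3 mm play each side in the notch. Nose tip 76 mm from the tub's centre, its underside 11 mm above the rim; a lead-in slopes from it up and out to 86.5 mm, top 30 mm above the rim. A lid laid level on both lead-ins has its underside some 15 to 19 mm above the rim.
- stand_b (a point): The same below the -x hook. Pressed down near one end, the lid's end springs past its hook at roughly 10 to 20 N, while the other end still rests on its lead-in; then the other end likewise. A lid that is home lies flush, underside within about 1 mm of the rim, both noses over its notch floors.
- seal_a (a joint): Sprung rubber sealing strip across the tub's mouth at its +x end, in m: 0 = standing up 4 mm proud of the rim, about 0.003 to 0.004 = held down by a lid that is home at this end. The lid's own weight does not press it down.
- seal_b (a joint): The same at the tub's -x end.
- hook_a (a joint): Bending of the spring hook at the +x end, in rad: 0 = upright; grows as it is pushed outward (about 0.06 to 0.08 as the lid's end passes the nose); back near 0 after the click.
- hook_b (a joint): The same for the hook at the -x end.
- lemon_a: Bystander: lemon, 78 mm. Origin: centre of its underside.
- garlic: Bystander: garlic bulb, 60 mm. Origin: centre of its underside.
- onion: Bystander: onion, 71 mm. Origin: centre of its underside.

How it is judged:
By the outcome, as a careful person would: the job done as asked, in the order asked, and still so for the second after the job is handed in, with the robot touching nothing.
It also fails if it takes over 59 s, if anything falls off the work surface, if the arm or the gripper's body presses on something with over 40 N, if the wrist force passes 120 N, or if a joint passes its speed limit or range.

## Robot

A 6-joint arm with a two-finger parallel gripper is mounted at the origin on a cart in front of the work surface, level with it; the furniture and walls round the work are solid. World frame = base frame: x ahead of the robot, y to its left, z up, the work surface at z = 0. Lengths are in m, angles in rad, forces in N, time in s.
With the tool pointing down it reaches from about 0.25 to 0.725 m from the base axis. Payload 4 kg.
Tool frame: the origin (TCP) lies on the centre line of the jaws, within the pads' length; the fingertips stand 17 mm ahead of it and the grasp point (between the pads) lies 2 mm behind it; z points along the fingers, y is the line along which they close (so a half turn about z gives the same grasp; the last joint's range is limited). The gripper opens to 85 mm and grips with 20 to 120 N. Pads are 22 mm wide; open, the fingers measure 114 mm over their backs; the gripper's body (76 mm by 85 mm) begins 54 mm behind the grasp point. The pads swing forward as they close: fully open they stand 13 mm farther back than shut.
Start: joints at [-1.329, 0.241, 0.005, 1.335, 0, 1.571], TCP at [0.12, -0.485, 0.248] pointing down, gripper open.
Joint ranges: [-2.72, 2.72], [-1.05, 1.87], [-1.09, 1.28], [-1.99, 2.15], [-1.42, 1.44], [-3.14, 3.14]. Speed limits (rad/s): [2.79, 2.79, 3.14, 3.14, 3.14, 3.14].

## Interface

Orientations are given as a unit quaternion [x, y, z, w].
In Python, from workcell import get_obs, imaging, order gives the robot as it stands.
- The arm moves only by the tool apply_moves, never from a script. Its argument "targets" is a list that holds one entry, the list of rows, each a list of 5 numbers: the shift along the world's x, y, z in units of 40 mm (1.0 is 40 mm), then the turn about the world's z in degrees, then the gripper command: -1 is shut, 1 is fully open, values between are in proportion. In form: [[[dx, dy, dz, turn, fingers], ...]]. A call has 1 to 8 rows; each row shifts and turns the commanded pose from where the row before left it; what a row does not reach is not made up. A row lasts 1/12 s, in which the tool goes at most 41.7 mm and 7.16 degrees, less where a joint would pass 70% of its speed; a pose out of reach is approached as far as the arm can. A call is refused whole if a number of a shift passes 1 or a number of a turn 7.16, either way. A call with a gripper value outside its range is refused whole. The fingers move at their own pace and stop on an object; the grip force is fixed at half the most. Time passes only in rows, so rows that do not move let the fingers close. It gives the time, the measured TCP pose, the force, the opening and the grip force at its end, in the units of the state.
- get_obs(): the state, without advancing time (a new reading comes with each control period).
- imaging.camera(name): name is "scene" or "top"; returns (picture, depth): 400x640x3 uint8, blue, green, red; 400x640 float32, m along the optical axis (not along the pixel's ray), 0 where there is no reading.
- imaging.get_calibration(name): a dict with "camera_matrix" (3x3 intrinsics, pixels), "eye" and "rotation" of the camera in the world. Camera axes: x right, y down, z forward; pixel columns grow to the right and rows downward; lengths in m; the calibration is good to about 2 mm. A picture is of the moment at which its call begins. get_calibration takes no time and is no camera call.
- order.job_done(): hands the job in; it is judged then, once.
The state is a dict: "clock": time; "joint_pos": joint angles; "joint_vel": joint speeds; "tau": joint torques, N m; "eef_pos": TCP position; "tool_rot": TCP orientation; "ft_force": force on the tool from outside, world axes, zero at the start; "ft_torque": the same for the moment, N m; "grip_width": finger opening in m; "grasp_force": force on a finger pad.
Only numpy, scipy, OpenCV 4.12 (cv2) and the standard library are available. Lean on these libraries where they do the work, as an engineer would, in place of code of your own. Each camera call takes 0.05 s, during which the arm holds its last target. There are 200 camera calls.

## Working session

There is one attempt and no reset: what is moved stays moved. The work goes in short steps, Python scripts to look and compute and a tool call to move; the robot and the scene stay as the last step left them, time stands still between calls to the robot, and variables do not carry over. Pictures are saved under pics/ and viewed, at most 10 in all, crops included, and the job is handed in when it is done.

Besides the shell and the picture viewer there is one more tool, called after ">>>" by a JSON object that holds its "fn" and its "kwargs", one argument or row to a line. apply_moves: Moves the arm, as the interface text tells. Its arguments: {"type":"object","properties":{"targets":{"type":"array","items":{"type":"array","items":{"type":"array","items":{"type":"number"}}}}},"required":["targets"]}

```bash
mkdir -p pics; cat > h.py <<'E'
import numpy as np, cv2
from workcell import get_obs, imaging, order
def cloud(n):
    p,d=imaging.camera(n); c=imaging.get_calibration(n); K=np.array(c["camera_matrix"]);R=np.array(c["rotation"]);e=np.array(c["eye"])
    v,u=np.mgrid[:400,:640]
    X=np.stack([(u-K[0,2])*d/K[0,0],(v-K[1,2])*d/K[1,1],d],-1)
    W=X@R.T+e; W[d==0]=np.nan
    return p,W
E
python3 - <<'E'
from h import *
for n in("scene","top"):
    p,W=cloud(n); cv2.imwrite(f"pics/{n}0.png",p); np.save(f"{n}0.npy",W); print(n,imaging.get_calibration(n))
print(get_obs())
E
```

```text
Traceback (most recent call last):
  File "h.py", line 7, in cloud
    W=X@R.T+e; W[d==0]=np.nan
      ~^~~~
ValueError: matmul: Input operand 1 has a mismatch in its core dimension 0, with gufunc signature (n?,k),(k,m?)->(n?,m?) (size 4 is different from 3)
```

Rotation is a quaternion.

```bash
sed -i 's/R=np.array(c\["rotation"\])/R=Rotation.from_quat(c["rotation"]).as_matrix()/; 1a from scipy.spatial.transform import Rotation' h.py
python3 - <<'E'
from h import *
for n in("scene","top"):
    p,W=cloud(n); cv2.imwrite(f"pics/{n}0.png",p); np.save(f"{n}0.npy",W); print(n,imaging.get_calibration(n))
    t=W[np.abs(W[...,2])<.01]; print(len(t), np.nanmin(t,0),np.nanmax(t,0))
print(get_obs())
E
```

```text
scene {'camera_matrix': array([[432.76391873,   0.        , 317.44310282],
       [  0.        , 432.76391873, 203.61782008],
       [  0.        ,   0.        ,   1.        ]]), 'eye': array([0.08409396, 0.83313759, 0.63735076]), 'rotation': array([-0.22780157,  0.85971047, -0.44019583,  0.12341796])}
77844 [-0.19849514 -2.32827095 -0.00998187] [1.62835502 0.74604996 0.00999975]
top {'camera_matrix': array([[492.50788564,   0.        , 314.38229477],
       [  0.        , 492.50788564, 195.75972039],
       [  0.        ,   0.        ,   1.        ]]), 'eye': array([0.34472007, 0.1798264 , 1.15314612]), 'rotation': array([-0.69714996,  0.71431151, -0.03872976,  0.04733929])}
122179 [ 0.0227571  -0.61747813 -0.00998684] [0.97756636 0.93734934 0.00999961]
{'clock': 0.15, 'joint_pos': array([-1.32900396e+00,  2.41237785e-01,  4.04019604e-03,  1.33519094e+00,
        1.27347972e-05,  1.57078885e+00]), 'joint_vel': array([-0.00127953, -0.00240506,  0.00322816,  0.00201457,  0.00064503,
       -0.00025457]), 'tau': array([-4.71863277e-04, -3.72633219e+01,  2.52639413e+01,  1.23136025e-02,
        6.28335187e-06,  1.89190935e-06]), 'eef_pos': array([ 0.11961854, -0.48502196,  0.24762099]), 'tool_rot': array([ 9.92700188e-01,  1.20605564e-01, -8.96874089e-05, -7.91058425e-04]), 'ft_force': array([ 0.09977008,  0.62095957, -0.17864648]), 'ft_torque': array([-0.03034211, -0.00709072,  0.041063  ]), 'grasp_force': 0.0, 'grip_width': 0.08545937137760119}
```

View pics/top0.png

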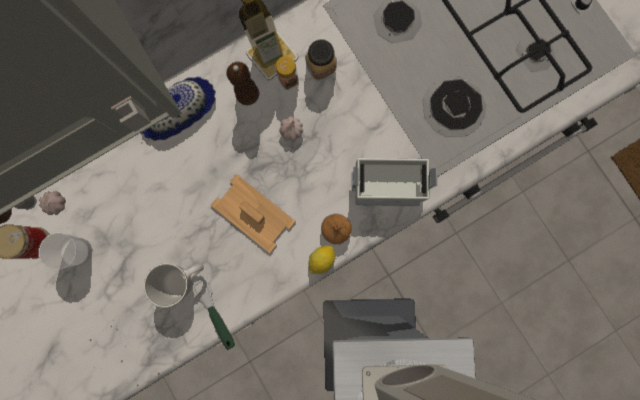

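View pics/scene0.png

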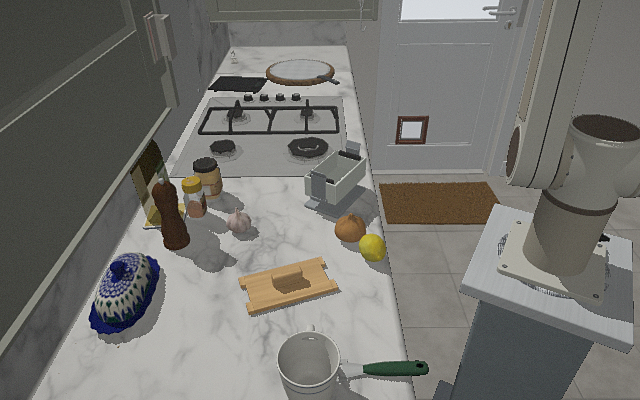

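The top view shows the lid at about (253,213), the tub at (392,181) with hooks at both ends (357 and 432), and the onion, lemon and garlic at (336,229), (321,260) and (291,128). Next I'll measure poses.

```bash
python3 - <<'E'
from h import *
W=np.load("top0.npy"); p=cv2.imread("pics/top0.png"); z=W[...,2]
def roi(m,r): 
    o=np.zeros_like(m); o[r[1]:r[3],r[0]:r[2]]=m[r[1]:r[3],r[0]:r[2]]; return o
def rect(m,t):
    q=W[m]; r=cv2.minAreaRect((q[:,:2]*1000).astype(np.float32)); print(t,len(q),r,np.percentile(q[:,2],[5,50,95]).round(4),"mean",q.mean(0).round(4))
R=(200,165,305,260)
hs=cv2.cvtColor(p,cv2.COLOR_BGR2HSV)
rect(roi((z>.006)&(z<.014),R),"plate"); rect(roi(z>.03,R),"bar")
R=(345,145,445,215)
zz=z[roi(z>.02,R)]; print(np.histogram(zz,np.arange(.02,.16,.005)))
m=np.nanpercentile(zz,80)
for lo,hi in((.075,.118),(.118,.16)):
    rect(roi((z>lo)&(z<hi),R),(lo,hi))
for n,r in(("onion",(318,210,352,245)),("lemon",(305,243,337,275)),("garlic",(275,112,305,145))):
    rect(roi(z>.01,r),n)
print(W[181,340:445:3].round(3).tolist())
W=np.load("scene0.npy");z=W[...,2]
rect((z>.08)&(z<.16)&(W[...,1]<.1)&(W[...,1]>-.2)&(W[...,0]<.5)&(W[...,0]>.2),"scene tub")
# cupboard
c=np.load("top0.npy"); m=c[...,2]>.3; m[300:]=0; print("cup",np.nanmin(c[m],0),np.nanmax(c[m],0))
E
python3 -c "
import cv2
a=cv2.imread('pics/scene0.png')[130:220,290:380];b=cv2.imread('pics/top0.png')[140:220,340:450]
cv2.imwrite('pics/c0.png',cv2.hconcat([cv2.resize(a,(400,400),interpolation=2),cv2.resize(b,(400,400*80//110),interpolation=2) if 0 else cv2.copyMakeBorder(cv2.resize(b,(400,291),interpolation=2),0,109,0,0,0)]))"
```

```text
plate 2494 ((486.40985107421875, 306.5823669433594), (180.27574157714844, 201.59771728515625), 50.75567626953125) [0.0066 0.0093 0.0126] mean [0.4486 0.3368 0.0094]
bar 230 ((449.0125732421875, 337.3948059082031), (60.301490783691406, 19.922574996948242), 50.13071823120117) [0.0338 0.0375 0.0408] mean [0.4485 0.3367 0.0374]
(array([   0,    0,    0,    4,  608, 1181,  107,   40,   53,   50,   67,
         51,   69,   93,  336,  368,   63,   33,   56,   66,   67,   20,
          0,    0,    0,    0,    0,    0]), array([0.02 , 0.025, 0.03 , 0.035, 0.04 , 0.045, 0.05 , 0.055, 0.06 ,
       0.065, 0.07 , 0.075, 0.08 , 0.085, 0.09 , 0.095, 0.1  , 0.105,
       0.11 , 0.115, 0.12 , 0.125, 0.13 , 0.135, 0.14 , 0.145, 0.15 ,
       0.155, 0.16 ]))
(0.075, 0.118) 1112 ((509.65380859375, 19.717185974121094), (167.99957275390625, 88.95443725585938), 87.75994110107422) [0.0804 0.0951 0.1139] mean [0.5094 0.0153 0.0955]
(0.118, 0.16) 110 ((509.76800537109375, 20.588729858398438), (175.6941680908203, 39.13628005981445), 87.95792388916016) [0.1182 0.1223 0.1263] mean [0.5087 0.0146 0.1223]
onion 7
[... 828 characters left out ...]
 0.031, 0.047], [0.509, 0.024, 0.049], [0.511, 0.016, 0.04], [0.509, 0.011, 0.049], [0.509, 0.004, 0.046], [0.509, -0.003, 0.045], [0.509, -0.009, 0.05], [0.509, -0.017, 0.042], [0.509, -0.024, 0.046], [0.509, -0.031, 0.041], [0.508, -0.037, 0.046], [0.507, -0.043, 0.051], [0.502, -0.042, 0.087], [0.5, -0.046, 0.099], [0.5, -0.053, 0.097], [0.498, -0.057, 0.109], [0.497, -0.061, 0.116], [0.495, -0.065, 0.126], [0.514, -0.103, -0.001], [0.513, -0.11, 0.0]]
scene tub 439 ((480.4224548339844, 16.499717712402344), (166.9199981689453, 39.121803283691406), 89.89759063720703) [0.0818 0.0931 0.1159] mean [0.4766 0.0123 0.0938]
cup [0.42280404 0.39913585 0.30002108] [0.81991945 0.68838024 0.77544624]
```

View pics/c0.png

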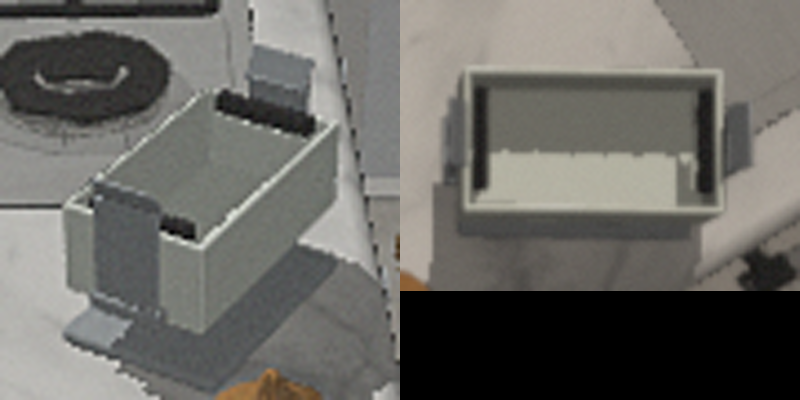

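The crop shows the tub rim with black seals inside both ends and the two hooks outboard. The rim is at about z 0.095. I'll refine the lid angle and check clearance to the cupboard.

```bash
python3 - <<'E'
from h import *
W=np.load("top0.npy"); p=cv2.imread("pics/top0.png"); z=W[...,2]
hs=cv2.cvtColor(p,cv2.COLOR_BGR2HSV)
m=((hs[...,0]>8)&(hs[...,0]<25)&(hs[...,1]>80)&(z<.05)).astype(np.uint8); m[:165]=0;m[262:]=0;m[:,:200]=0;m[:,302:]=0
m=cv2.morphologyEx(m,cv2.MORPH_OPEN,np.ones((3,3)))
q=W[(m>0)&(z<.02)]; print(cv2.minAreaRect((q[:,:2]*1000).astype(np.float32)),len(q),np.median(q[:,2]))
r=(z>.087)&(z<.104); r[:145]=0;r[215:]=0;r[:,:350]=0;r[:,440:]=0
q=W[r];a=np.radians(87.8);d=(q[:,:2]-[.5097,.02])@np.array([[np.cos(a),-np.sin(a)],[np.sin(a),np.cos(a)]])
s=(abs(d[:,0])<.065)
for k in(-1,1):
    t=s&(d[:,1]*k>.036)&(d[:,1]*k<.05); f=np.polyfit(d[t,0],d[t,1],1); print("long wall",k,t.sum(),f.round(4),np.median(q[t,2]))
print("ends",np.percentile(d[abs(d[:,1])<.03,0],[1,99]), "all",np.percentile(d[:,0],[1,99]),np.percentile(d[:,1],[1,99]))
A=np.concatenate([W[:300].reshape(-1,3),np.load("scene0.npy")[:,:330].reshape(-1,3)])
c=A[(A[:,2]>.15)&(A[:,2]<.9)&(A[:,1]>.05)]
dd=np.hypot(c[:,0]-.4485,c[:,1]-.337);i=np.argsort(dd)[::200][:10]; print(np.c_[dd[i],c[i]].round(3))
E
```

```text
((447.7571716308594, 337.68634033203125), (179.24424743652344, 96.34166717529297), 50.1605110168457) 2713 0.009063401935458293
long wall -1 165 [-0.0074 -0.0407] 0.0938108710490928
long wall 1 167 [0.0025 0.042 ] 0.0938553443771053
ends [-0.07638045  0.07769322] all [-0.07631527  0.07770494] [-0.04361337  0.04422088]
[[0.125 0.539 0.423 0.473]
 [0.127 0.54  0.426 0.493]
 [0.129 0.534 0.435 0.502]
 [0.132 0.537 0.435 0.515]
 [0.135 0.532 0.443 0.487]
 [0.14  0.555 0.429 0.515]
 [0.144 0.571 0.413 0.743]
 [0.145 0.575 0.408 0.574]
 [0.145 0.575 0.408 0.709]
 [0.145 0.578 0.403 0.495]]
```

>>> {"fn": "apply_moves", "kwargs": {
  "targets": [
    [[0.7,0.75,0,3,1],[0.7,0.75,0,3,1],[0.7,0.75,0,3,1],[0.7,0.75,0,3,1],[0.6,0.8,0,3,1],[0.5,0.85,0,3,1],[0.4,0.9,0,3,1],[0.3,0.95,0,3,1]]
  ]
}}

```text
clock: 0.82
eef_pos: [0.3046, -0.2239, 0.2481]
tool_rot: [0.946, 0.326, 0.0, 0.0]
ft_force: [1.1, -0.7, 0.1]
grip_width: 0.085
grasp_force: 0.0
```

>>> {"fn": "apply_moves", "kwargs": {
  "targets": [
    [[0.3,0.9,0,1.5,1],[0.3,0.9,0,1.5,1],[0.3,0.9,0,1.5,1],[0.3,0.9,0,1.5,1],[0.3,0.9,0,1.5,1],[0.3,0.9,0,1.5,1],[0.3,0.9,0,1.5,1],[0.3,0.9,0,1.75,1]]
  ]
}}

```text
clock: 1.48
eef_pos: [0.3997, 0.0645, 0.2483]
tool_rot: [0.906, 0.424, 0.0, 0.0]
ft_force: [-0.1, -0.5, 0.5]
grip_width: 0.0855
grasp_force: 0.0
```

>>> {"fn": "apply_moves", "kwargs": {
  "targets": [
    [[0.2,0.9,0,0,1],[0.2,0.9,0,0,1],[0.2,0.9,-0.2,0,1],[0.2,0.9,-0.3,0,1],[0.2,0.9,-0.3,0,1],[0.2,0.9,-0.3,0,1],[0,0.9,-0.3,0,1],[0,0.55,-0.3,0,1]]
  ]
}}

```text
clock: 2.15
eef_pos: [0.4476, 0.3399, 0.179]
tool_rot: [0.905, 0.424, 0.0, -0.0]
ft_force: [0.0, 0.1, -0.2]
grip_width: 0.0854
grasp_force: 0.0
```

>>> {"fn": "apply_moves", "kwargs": {
  "targets": [
    [[0,0,0,0,1],[0,0,0,0,1],[0,0,0,0,1]]
  ]
}}

```text
clock: 2.4
eef_pos: [0.4474, 0.336, 0.1801]
tool_rot: [0.906, 0.423, -0.001, 0.0]
ft_force: [-0.0, 0.2, 0.2]
grip_width: 0.0851
grasp_force: 0.0
```

>>> {"fn": "apply_moves", "kwargs": {
  "targets": [
    [[0,0,-0.8,0,0.2],[0,0,-0.8,0,0.2],[0,0,-0.8,0,0.2],[0,0,-0.6,0,0.2],[0,0,-0.4,0,0.2],[0,0,-0.2,0,0.2],[0,0,-0.1,0,0.2],[0,0,0,0,0.2]]
  ]
}}

```text
clock: 3.07
eef_pos: [0.4482, 0.3358, 0.0327]
tool_rot: [0.906, 0.423, 0.0, 0.0]
ft_force: [0.4, -0.0, -0.2]
grip_width: 0.0514
grasp_force: 0.0
```

>>> {"fn": "apply_moves", "kwargs": {
  "targets": [
    [[0,0,0,0,-0.2],[0,0,0,0,-0.5],[0,0,0,0,-1],[0,0,0,0,-1],[0,0,0,0,-1],[0,0,0,0,-1]]
  ]
}}

```text
clock: 3.57
eef_pos: [0.4489, 0.3373, 0.0341]
tool_rot: [0.906, 0.423, 0.002, -0.0]
ft_force: [0.3, -0.8, 6.5]
grip_width: 0.019
grasp_force: 61.0
```

>>> {"fn": "apply_moves", "kwargs": {
  "targets": [
    [[0,0,0.2,0,-1],[0,0,0.4,0,-1],[0,0,0.7,0,-1],[0,0,0.8,0,-1],[0,0,0.8,0,-1],[0,0,0.8,0,-1],[0,0,0.5,0,-1],[0,0,0.1,0,-1]]
  ]
}}

```text
clock: 4.23
eef_pos: [0.4494, 0.3379, 0.2094]
tool_rot: [0.906, 0.424, 0.004, -0.001]
ft_force: [0.4, 0.8, -1.8]
grip_width: 0.0187
grasp_force: 59.9
```

>>> {"fn": "apply_moves", "kwargs": {
  "targets": [
    [[0.1,-0.4,0,3,-1],[0.1,-0.5,0,3,-1],[0.1,-0.5,0,3,-1],[0.1,-0.5,0,3,-1],[0.1,-0.5,0,3,-1],[0.1,-0.5,0,3,-1],[0.1,-0.5,0,3,-1],[0.1,-0.5,0,3,-1]]
  ]
}}

```text
clock: 4.9
eef_pos: [0.4787, 0.1793, 0.2027]
tool_rot: [0.797, 0.604, -0.002, -0.0]
ft_force: [0.2, 0.3, -2.4]
grip_width: 0.0187
grasp_force: 59.9
```

>>> {"fn": "apply_moves", "kwargs": {
  "targets": [
    [[0.1,-0.6,0,3,-1],[0.1,-0.6,0,3,-1],[0.1,-0.6,0,3,-1],[0.1,-0.6,0,3,-1],[0.1,-0.6,0,1.7,-1],[0.1,-0.6,0,0,-1],[0.1,-0.3,0,0,-1],[0.05,-0.1,0,0,-1]]
  ]
}}

```text
clock: 5.57
eef_pos: [0.5093, 0.0188, 0.2031]
tool_rot: [0.722, 0.692, -0.001, -0.001]
ft_force: [-0.5, -0.5, -1.7]
grip_width: 0.0189
grasp_force: 59.9
```

>>> {"fn": "apply_moves", "kwargs": {
  "targets": [
    [[0,0,0,0,-1],[0,0,0,0,-1],[0,0,0,0,-1],[0,0,0,0,-1]]
  ]
}}

```text
clock: 5.9
eef_pos: [0.5095, 0.0217, 0.2042]
tool_rot: [0.72, 0.694, -0.0, -0.0]
ft_force: [-1.0, -0.1, -2.0]
grip_width: 0.0186
grasp_force: 59.9
```

```bash
python3 - <<'E'
from h import *
a,W=cloud("scene"); b,V=cloud("top"); np.save("s1.npy",W);np.save("t1.npy",V);cv2.imwrite("pics/s1.png",a);cv2.imwrite("pics/t1.png",b)
o=get_obs();print(o["eef_pos"],o["ft_force"],o["ft_torque"],Rotation.from_quat(o["tool_rot"]).as_matrix().round(4))
cv2.imwrite("pics/c1.png",cv2.hconcat([cv2.resize(a[90:230,270:410],(400,400)),cv2.resize(b[110:250,320:460],(400,400))]))
E
```

```text
[0.50960012 0.02149213 0.204329  ] [-1.13388395  0.19345386 -1.77075256] [-0.03729061  0.00953903 -0.00327362] [[ 3.670e-02  9.993e-01 -0.000e+00]
 [ 9.993e-01 -3.670e-02  2.000e-04]
 [ 2.000e-04 -0.000e+00 -1.000e+00]]
```

View pics/c1.png

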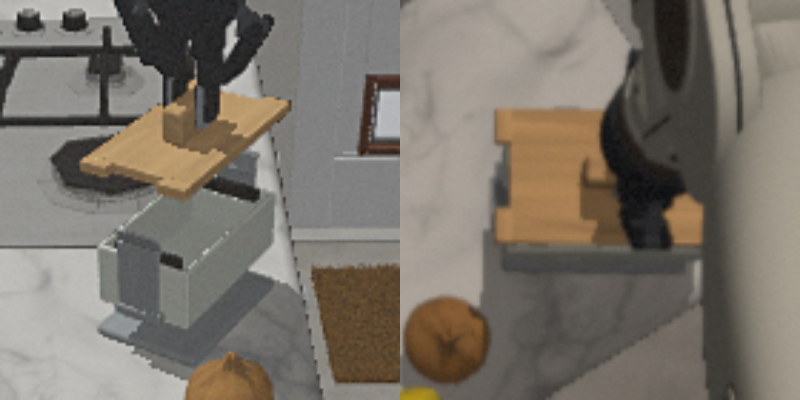

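The lid is level in the grip above the tub, with its notch (right crop, about (505,180)) over the +y hook. I'll measure lid pose against the hook axis.

```bash
python3 - <<'E'
from h import *
p=cv2.imread("pics/t1.png");hs=cv2.cvtColor(p,cv2.COLOR_BGR2HSV)
a=np.radians(87.9);M=np.array([[np.cos(a),-np.sin(a)],[np.sin(a),np.cos(a)]])
for n in("t1","s1"):
    V=np.load(n+".npy");p=cv2.imread("pics/"+n+".png");hs=cv2.cvtColor(p,cv2.COLOR_BGR2HSV)
    m=(hs[...,0]>8)&(hs[...,0]<25)&(hs[...,1]>70)&(V[...,2]>.165)&(V[...,2]<.19)
    q=V[m];r=cv2.minAreaRect((q[:,:2]*1000).astype(np.float32));print(n,len(q),r)
    d=(q[:,:2]-[.5098,.0206])@M
    print("z plane",np.linalg.lstsq(np.c_[d,np.ones(len(d))],q[:,2],rcond=None)[0].round(4))
    for lo in np.arange(-.09,.1,.02):
        t=(d[:,0]>lo)&(d[:,0]<lo+.02)
        if t.sum()>20: print(round(lo+.01,3),t.sum(),np.percentile(d[t,1],[1,99]).round(4))
    print("u",np.percentile(d[:,0],[1,99]).round(4))
E
```

```text
t1 2034 ((626.8027954101562, 181.88949584960938), (532.4711303710938, 120.68899536132812), 43.170597076416016)
z plane [-0.002  -0.0054  0.1792]
-0.06 22 [0.0196 0.0478]
-0.04 160 [0.0137 0.0481]
0.0 68 [0.0156 0.0482]
0.02 311 [-0.0467  0.0479]
0.04 476 [-0.0464  0.0477]
0.06 470 [-0.0463  0.0472]
0.08 383 [-0.0459  0.0473]
0.1 22 [-0.044   0.0471]
u [-0.0501  0.3034]
s1 1488 ((492.5155029296875, 54.95500183105469), (841.5656127929688, 275.3367614746094), 21.381053924560547)
z plane [-0.0187 -0.011   0.1794]
-0.08 61 [-0.0455  0.0497]
-0.06 93 [-0.0105  0.0493]
-0.04 82 [0.0049 0.1258]
-0.02 94 [-0.0464  0.448 ]
0.0 111 [-0.0459  0.0495]
0.02 164 [-0.0451  0.0496]
0.04 213 [-0.044   0.0491]
0.06 186 [-0.0456  0.0496]
0.08 240 [-0.0446  0.0495]
0.1 77 [-0.0447  0.0489]
u [-0.0806  0.3209]
```

```bash
python3 - <<'E'
from h import *
a=np.radians(87.9);M=np.array([[np.cos(a),-np.sin(a)],[np.sin(a),np.cos(a)]])
for n in("t1","s1"):
    V=np.load(n+".npy");p=cv2.imread("pics/"+n+".png");hs=cv2.cvtColor(p,cv2.COLOR_BGR2HSV)
    m=(hs[...,0]>8)&(hs[...,0]<25)&(hs[...,1]>70)&(V[...,2]>.172)&(V[...,2]<.188)
    d=(V[m][:,:2]-[.5098,.0206])@M; d=d[abs(d[:,0])<.13]
    for l,h in((-.045,-.027),(-.018,.018),(.027,.045)):
        t=(d[:,1]>l)&(d[:,1]<h); print(n,t.sum(),np.percentile(d[t,0],[0,2,98,100]).round(4))
for n,b in(("top0",0),("s1",1)):
    V=np.load(n+".npy");d=(V[...,:2]-[.5098,.0206])@M;z=V[...,2]
    for s in(-1,1):
        t=(z>.112)&(z<.13)&(abs(d[...,1])<.03)&(d[...,0]*s>.065)&(d[...,0]*s<.1); print(n,s,t.sum(),np.percentile(d[t],[1,50,99],axis=0).round(4).tolist() if t.sum() else 0)
E
```

```text
t1 330 [0.0167 0.0191 0.0912 0.0915]
t1 539 [-0.0446 -0.0384  0.0812  0.0816]
t1 507 [-0.0523 -0.0501  0.0892  0.0912]
s1 190 [-0.0808 -0.0741  0.0929  0.0944]
s1 364 [-0.0757 -0.0716  0.0827  0.0849]
s1 297 [-0.0865 -0.0824  0.0923  0.0941]
top0 -1 102 [[-0.0877, -0.0188], [-0.0838, 0.0008], [-0.0785, 0.0204]]
top0 1 83 [[0.078, -0.0186], [0.0833, 0.0006], [0.0878, 0.0197]]
s1 -1 42 [[-0.0877, -0.0002], [-0.0814, 0.0129], [-0.076, 0.0216]]
s1 1 49 [[0.0814, -0.0174], [0.0863, 0.0044], [0.0902, 0.02]]
```

>>> {"fn": "apply_moves", "kwargs": {
  "targets": [
    [[0,-0.03,-0.3,0,-1],[0,0,-0.4,0,-1],[0,0,-0.3,0,-1],[0,0,-0.15,0,-1],[0,0,-0.1,0,-1],[0,0,0,0,-1],[0,0,0,0,-1]]
  ]
}}

```text
clock: 6.58
eef_pos: [0.51, 0.0195, 0.1547]
tool_rot: [0.72, 0.694, 0.0, 0.0]
ft_force: [0.7, -0.2, -0.8]
grip_width: 0.0186
grasp_force: 59.9
```

>>> {"fn": "apply_moves", "kwargs": {
  "targets": [
    [[0,0,-0.04,0,-1],[0,0,-0.04,0,-1],[0,0,0,0,-1]]
  ]
}}

```text
clock: 6.83
eef_pos: [0.5099, 0.0193, 0.1513]
tool_rot: [0.721, 0.693, 0.0, 0.0]
ft_force: [-1.0, -0.9, -2.3]
grip_width: 0.0187
grasp_force: 59.9
```

>>> {"fn": "apply_moves", "kwargs": {
  "targets": [
    [[0,0,-0.04,0,-1],[0,0,0,0,-1],[0,0,0,0,-1]]
  ]
}}

```text
clock: 7.08
eef_pos: [0.5097, 0.0193, 0.1495]
tool_rot: [0.721, 0.693, -0.0, -0.0]
ft_force: [0.3, 0.5, -1.8]
grip_width: 0.019
grasp_force: 59.9
```

>>> {"fn": "apply_moves", "kwargs": {
  "targets": [
    [[0,0,-0.04,0,-1],[0,0,0,0,-1],[0,0,0,0,-1]]
  ]
}}

```text
clock: 7.33
eef_pos: [0.5099, 0.0194, 0.148]
tool_rot: [0.721, 0.693, 0.0, 0.0]
ft_force: [0.6, 0.9, -1.3]
grip_width: 0.0187
grasp_force: 59.9
```

>>> {"fn": "apply_moves", "kwargs": {
  "targets": [
    [[0,0,-0.04,0,-1],[0,0,0,0,-1],[0,0,0,0,-1]]
  ]
}}

```text
clock: 7.58
eef_pos: [0.5101, 0.0194, 0.1466]
tool_rot: [0.721, 0.693, 0.0, 0.0]
ft_force: [0.4, 0.6, 1.7]
grip_width: 0.0191
grasp_force: 60.3
```

>>> {"fn": "apply_moves", "kwargs": {
  "targets": [
    [[0,0,-0.03,0,-1],[0,0,0,0,-1],[0,0,0,0,-1]]
  ]
}}

```text
clock: 7.83
eef_pos: [0.5103, 0.0194, 0.1456]
tool_rot: [0.721, 0.693, 0.001, 0.0]
ft_force: [0.8, 1.4, 4.6]
grip_width: 0.0189
grasp_force: 60.7
```

>>> {"fn": "apply_moves", "kwargs": {
  "targets": [
    [[0,0,0.03,0,-0.4],[0,0,0,0,-0.2],[0,0,0,0,0],[0,0,0,0,0],[0,0,0,0,0]]
  ]
}}

```text
clock: 8.25
eef_pos: [0.5094, 0.0193, 0.1459]
tool_rot: [0.721, 0.693, -0.0, -0.0]
ft_force: [0.3, 0.2, 0.3]
grip_width: 0.0425
grasp_force: 0.0
```

>>> {"fn": "apply_moves", "kwargs": {
  "targets": [
    [[0,0,0.3,0,0],[0,0,0.6,0,0],[0,0,0.8,0,0],[0,0,0.4,0,0],[-0.3,0.7,0,0,-1],[-0.3,0.7,0,0,-1],[-0.1,0.1,0,0,-1],[0,0,0,0,-1]]
  ]
}}

```text
clock: 8.92
eef_pos: [0.4807, 0.0805, 0.2303]
tool_rot: [0.719, 0.695, -0.0, -0.0]
ft_force: [0.8, -0.5, -0.1]
grip_width: 0.0002
grasp_force: 0.0
```

```bash
cat > chk.py <<'E'
import sys
from h import *
a,W=cloud("scene"); b,V=cloud("top"); k=sys.argv[1]
cv2.imwrite(f"pics/c{k}.png",cv2.hconcat([cv2.resize(a[110:230,280:400],(400,400)),cv2.resize(b[120:240,330:450],(400,400))]))
o=get_obs();print(o["clock"],o["eef_pos"].round(4),o["ft_force"].round(1))
A=np.radians(87.9);M=np.array([[np.cos(A),-np.sin(A)],[np.sin(A),np.cos(A)]])
for n,p,X in(("s",a,W),("t",b,V)):
    hs=cv2.cvtColor(p,cv2.COLOR_BGR2HSV);d=(X[...,:2]-[.5098,.0206])@M;z=X[...,2]
    m=(hs[...,0]>8)&(hs[...,0]<25)&(hs[...,1]>70)&(z>.09)&(z<.14)&(abs(d[...,0])<.1)&(abs(d[...,1])<.06)
    q=d[m];zz=z[m]; 
    for _ in range(4):
        f=np.linalg.lstsq(np.c_[q,np.ones(len(q))],zz,rcond=None)[0]; r=abs(zz-np.c_[q,np.ones(len(q))]@f)<.004; q=q[r];zz=zz[r]
    print(n,len(q),"end+ z",(f[2]+.075*f[0]).round(4),"end- z",(f[2]-.075*f[0]).round(4),"side slope",f[1].round(4),"u",np.percentile(q[:,0],[1,99]).round(4),"v",np.percentile(q[:,1],[1,99]).round(4))
E
python3 chk.py 2
```

```text
9.0167 [0.4818 0.0791 0.2302] [ 0.1 -0.7  0. ]
s 1229 end+ z 0.1211 end- z 0.1216 side slope -0.0046 u [-0.0854  0.0898] v [-0.0466  0.0488]
t 302 end+ z 0.1208 end- z 0.1239 side slope 0.0059 u [0.0579 0.0894] v [-0.0483  0.0465]
```

View pics/c2.png

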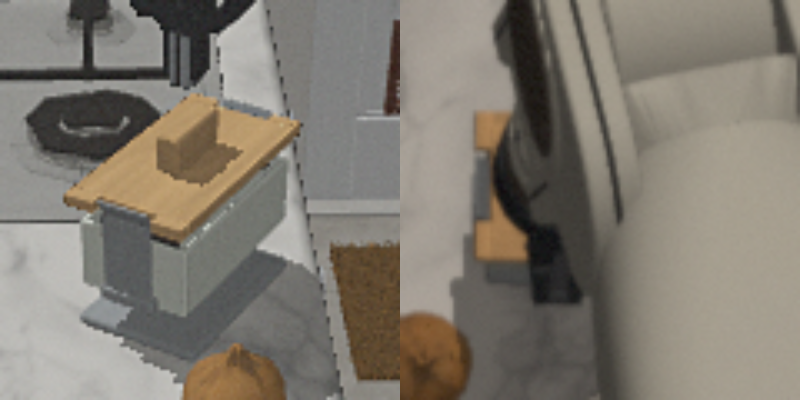

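The lid rests level (top at z about 0.121 at both ends) with both hooks in the notches. I'll press the +y end first, with shut fingertips.

>>> {"fn": "apply_moves", "kwargs": {
  "targets": [
    [[0.4,0,-0.3,0,-1],[0.35,0,-0.7,0,-1],[0,0,-0.7,0,-1],[0,0,-0.3,0,-1],[0,0,-0.1,0,-1],[0,0,0,0,-1],[0,0,0,0,-1]]
  ]
}}

```text
clock: 9.6
eef_pos: [0.5124, 0.0787, 0.1468]
tool_rot: [0.721, 0.693, 0.0, 0.0]
ft_force: [-0.7, -0.7, -0.6]
grip_width: 0.0004
grasp_force: 0.0
```

>>> {"fn": "apply_moves", "kwargs": {
  "targets": [
    [[0,0,-0.05,0,-1],[0,0,-0.05,0,-1],[0,0,-0.05,0,-1],[0,0,0,0,-1]]
  ]
}}

```text
clock: 9.93
eef_pos: [0.5118, 0.0794, 0.1405]
tool_rot: [0.72, 0.693, 0.0, 0.0]
ft_force: [0.3, -0.1, -0.5]
grip_width: -0.0001
grasp_force: 0.0
```

>>> {"fn": "apply_moves", "kwargs": {
  "targets": [
    [[0,0,-0.05,0,-1],[0,0,-0.05,0,-1],[0,0,0,0,-1]]
  ]
}}

```text
clock: 10.18
eef_pos: [0.5122, 0.0792, 0.1368]
tool_rot: [0.721, 0.693, 0.0, 0.001]
ft_force: [0.4, -1.0, 2.6]
grip_width: -0.0
grasp_force: 1.3
```

>>> {"fn": "apply_moves", "kwargs": {
  "targets": [
    [[0,0,-0.05,0,-1],[0,0,-0.05,0,-1],[0,0,0,0,-1]]
  ]
}}

```text
clock: 10.43
eef_pos: [0.5114, 0.0794, 0.1317]
tool_rot: [0.721, 0.693, -0.0, -0.0]
ft_force: [0.6, -0.7, -0.1]
grip_width: -0.0
grasp_force: 0.3
```

>>> {"fn": "apply_moves", "kwargs": {
  "targets": [
    [[0,0,-0.05,0,-1],[0,0,0,0,-1]]
  ]
}}

```text
clock: 10.6
eef_pos: [0.5114, 0.0794, 0.1297]
tool_rot: [0.721, 0.693, -0.0, -0.0]
ft_force: [-0.1, -0.7, -0.3]
grip_width: 0.0
grasp_force: 0.1
```

>>> {"fn": "apply_moves", "kwargs": {
  "targets": [
    [[0,0,-0.05,0,-1],[0,0,0,0,-1]]
  ]
}}

```text
clock: 10.77
eef_pos: [0.5116, 0.0794, 0.1281]
tool_rot: [0.72, 0.693, -0.0, -0.0]
ft_force: [-0.4, -0.0, 0.1]
grip_width: -0.0002
grasp_force: 0.5
```

```bash
python3 chk.py 3
```

```text
10.8667 [0.5116 0.0794 0.1282] [ 0.3 -0.2  1. ]
s 982 end+ z 0.1084 end- z 0.1212 side slope -0.0031 u [-0.0855  0.0893] v [-0.0463  0.0485]
t 176 end+ z 0.1084 end- z 0.1173 side slope -0.0065 u [0.065  0.0869] v [-0.0461  0.0471]
```

View pics/c3.png

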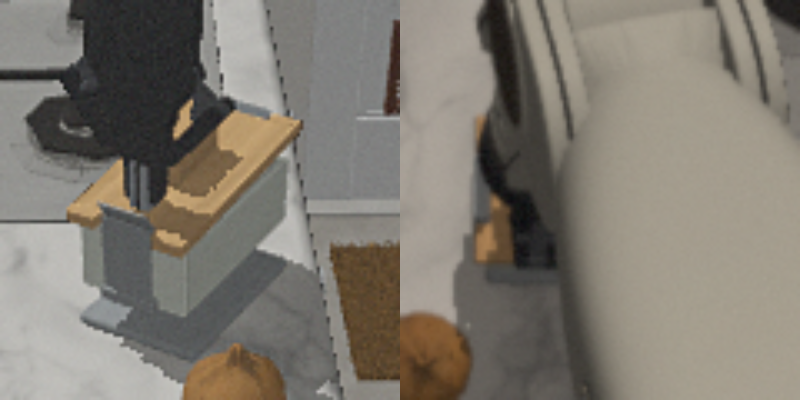

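The +y end is dropping evenly (top at about 0.1084, seal not yet compressed), and the other end still rests on its lead-in. I'll continue gently.

>>> {"fn": "apply_moves", "kwargs": {
  "targets": [
    [[0,0,-0.04,0,-1],[0,0,0,0,-1]]
  ]
}}

```text
clock: 11.03
eef_pos: [0.5117, 0.0795, 0.1269]
tool_rot: [0.721, 0.693, 0.0, -0.0]
ft_force: [-1.0, 0.5, 3.2]
grip_width: 0.0002
grasp_force: 1.8
```

>>> {"fn": "apply_moves", "kwargs": {
  "targets": [
    [[0,0,-0.04,0,-1],[0,0,0,0,-1]]
  ]
}}

```text
clock: 11.2
eef_pos: [0.5117, 0.0797, 0.1255]
tool_rot: [0.72, 0.693, 0.0, -0.0]
ft_force: [-2.1, 0.9, 4.6]
grip_width: 0.0003
grasp_force: 2.7
```

>>> {"fn": "apply_moves", "kwargs": {
  "targets": [
    [[0,0,-0.03,0,-1],[0,0,0,0,-1]]
  ]
}}

```text
clock: 11.37
eef_pos: [0.5118, 0.0797, 0.1253]
tool_rot: [0.72, 0.693, 0.001, 0.0]
ft_force: [-3.6, 0.7, 10.9]
grip_width: 0.0001
grasp_force: 5.5
```

>>> {"fn": "apply_moves", "kwargs": {
  "targets": [
    [[0,0,-0.02,0,-1],[0,0,0,0,-1]]
  ]
}}

```text
clock: 11.53
eef_pos: [0.5119, 0.0797, 0.1252]
tool_rot: [0.72, 0.693, 0.001, 0.0]
ft_force: [-5.7, 0.7, 15.0]
grip_width: 0.0001
grasp_force: 7.6
```

>>> {"fn": "apply_moves", "kwargs": {
  "targets": [
    [[0,0,-0.02,0,-1],[0,0,0,0,-1]]
  ]
}}

```text
clock: 11.7
eef_pos: [0.5119, 0.0797, 0.1251]
tool_rot: [0.72, 0.693, 0.001, 0.0]
ft_force: [-7.1, 0.1, 19.1]
grip_width: 0.0003
grasp_force: 9.7
```

>>> {"fn": "apply_moves", "kwargs": {
  "targets": [
    [[0,0,-0.02,0,-1],[0,0,0,0,-1]]
  ]
}}

```text
clock: 11.87
eef_pos: [0.5119, 0.0797, 0.125]
tool_rot: [0.72, 0.694, 0.001, 0.001]
ft_force: [-7.9, 0.7, 23.8]
grip_width: 0.0003
grasp_force: 11.7
```

```bash
python3 chk.py 4; python3 -c "
import cv2
p=cv2.imread('pics/c4.png')
cv2.imwrite('pics/c4z.png',cv2.resize(p[150:330,30:270],(800,600),interpolation=cv2.INTER_CUBIC))"
```

```text
11.9667 [0.5119 0.0797 0.125 ] [-8.7  0.  23.2]
s 961 end+ z 0.1052 end- z 0.1208 side slope -0.0041 u [-0.0847  0.0895] v [-0.0458  0.0487]
t 160 end+ z 0.1052 end- z 0.1166 side slope -0.004 u [0.065  0.0884] v [-0.0461  0.0465]
```

View pics/c4z.png

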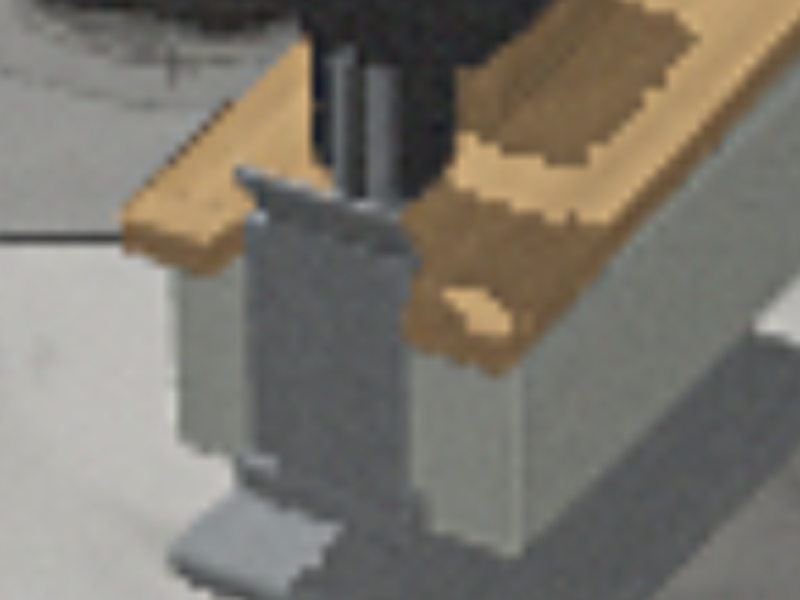

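The +y end now sits on the rim (top at 0.105) and further pressing is rigid, so I'll release and check that it stays down.

>>> {"fn": "apply_moves", "kwargs": {
  "targets": [
    [[0,0,0.1,0,-1],[0,0,0.3,0,-1],[0,0,0.6,0,-1],[0,-0.3,0.3,0,-1],[0,-0.9,0,0,-1],[0,-0.9,0,0,-1],[0,-0.65,0,0,-1],[0,-0.15,0,0,-1]]
  ]
}}

```text
clock: 12.63
eef_pos: [0.5114, -0.0402, 0.1731]
tool_rot: [0.722, 0.692, -0.001, 0.0]
ft_force: [-0.5, 0.7, -0.0]
grip_width: 0.0002
grasp_force: 0.0
```

```bash
python3 chk.py 5
```

```text
12.7333 [ 0.5115 -0.0379  0.173 ] [ 0.2 -0.4 -0.6]
s 1263 end+ z 0.1066 end- z 0.1208 side slope -0.0038 u [-0.0855  0.0894] v [-0.0467  0.048 ]
t 2623 end+ z 0.1063 end- z 0.1208 side slope -0.0002 u [-0.0718  0.0865] v [-0.0478  0.0467]
```

View pics/c5.png

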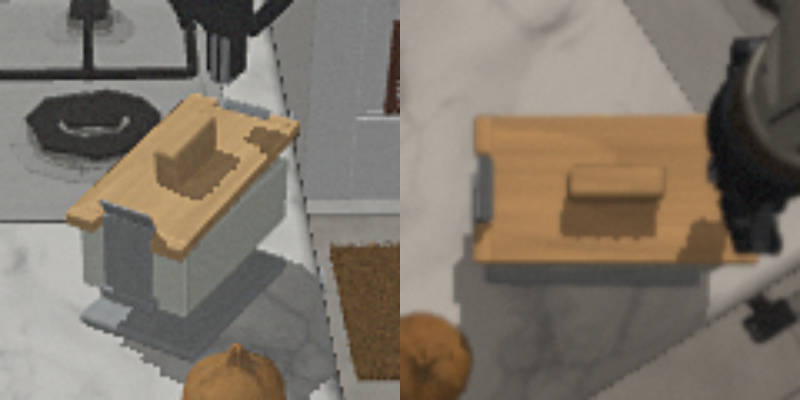

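The +y end stays down with the gripper clear (0.1064 against 0.1085 if the seal were up), so its nose holds it. Now the -y end.

>>> {"fn": "apply_moves", "kwargs": {
  "targets": [
    [[-0.1,0,-0.3,0,-1],[0,0,-0.3,0,-1],[0,0,-0.15,0,-1],[0,0,-0.1,0,-1],[0,0,-0.05,0,-1],[0,0,0,0,-1]]
  ]
}}

```text
clock: 13.23
eef_pos: [0.5077, -0.0359, 0.1374]
tool_rot: [0.72, 0.694, -0.0, -0.0]
ft_force: [0.2, 0.1, -0.3]
grip_width: -0.0003
grasp_force: 0.0
```

>>> {"fn": "apply_moves", "kwargs": {
  "targets": [
    [[0,0,-0.05,0,-1],[0,0,-0.05,0,-1],[0,0,0,0,-1]]
  ]
}}

```text
clock: 13.48
eef_pos: [0.5086, -0.0365, 0.1343]
tool_rot: [0.72, 0.694, 0.001, 0.001]
ft_force: [0.4, 0.0, 0.1]
grip_width: -0.0001
grasp_force: 0.0
```

>>> {"fn": "apply_moves", "kwargs": {
  "targets": [
    [[0,0,-0.04,0,-1],[0,0,-0.04,0,-1],[0,0,0,0,-1]]
  ]
}}

```text
clock: 13.73
eef_pos: [0.5078, -0.0367, 0.13]
tool_rot: [0.721, 0.693, -0.0, 0.0]
ft_force: [0.2, 0.4, -0.1]
grip_width: 0.0002
grasp_force: 0.3
```

>>> {"fn": "apply_moves", "kwargs": {
  "targets": [
    [[0,0,-0.04,0,-1],[0,0,0,0,-1]]
  ]
}}

```text
clock: 13.9
eef_pos: [0.5077, -0.0368, 0.1284]
tool_rot: [0.721, 0.693, -0.0, -0.0]
ft_force: [0.1, -0.5, 0.6]
grip_width: -0.0003
grasp_force: 0.2
```

>>> {"fn": "apply_moves", "kwargs": {
  "targets": [
    [[0,0,-0.04,0,-1],[0,0,0,0,-1]]
  ]
}}

```text
clock: 14.07
eef_pos: [0.5077, -0.0368, 0.1269]
tool_rot: [0.721, 0.693, -0.0, 0.0]
ft_force: [-0.4, -1.2, 1.6]
grip_width: -0.0001
grasp_force: 0.2
```

>>> {"fn": "apply_moves", "kwargs": {
  "targets": [
    [[0,0,-0.04,0,-1],[0,0,0,0,-1]]
  ]
}}

```text
clock: 14.23
eef_pos: [0.5077, -0.0369, 0.1256]
tool_rot: [0.721, 0.693, -0.0, 0.0]
ft_force: [-0.6, -0.6, 3.2]
grip_width: -0.0001
grasp_force: 1.1
```

>>> {"fn": "apply_moves", "kwargs": {
  "targets": [
    [[0,0,-0.04,0,-1],[0,0,0,0,-1]]
  ]
}}

```text
clock: 14.4
eef_pos: [0.5077, -0.037, 0.124]
tool_rot: [0.721, 0.693, -0.0, 0.0]
ft_force: [0.0, -1.8, 3.3]
grip_width: -0.0004
grasp_force: 1.6
```

>>> {"fn": "apply_moves", "kwargs": {
  "targets": [
    [[0,0,-0.03,0,-1],[0,0,0,0,-1]]
  ]
}}

```text
clock: 14.57
eef_pos: [0.5078, -0.037, 0.1231]
tool_rot: [0.721, 0.693, -0.0, 0.0]
ft_force: [-2.1, -2.1, 6.2]
grip_width: 0.0
grasp_force: 3.2
```

>>> {"fn": "apply_moves", "kwargs": {
  "targets": [
    [[0,0,-0.02,0,-1],[0,0,0,0,-1]]
  ]
}}

```text
clock: 14.73
eef_pos: [0.5078, -0.037, 0.1229]
tool_rot: [0.721, 0.693, -0.0, 0.001]
ft_force: [-3.2, -1.7, 9.2]
grip_width: 0.0
grasp_force: 4.9
```

>>> {"fn": "apply_moves", "kwargs": {
  "targets": [
    [[0,0,-0.02,0,-1],[0,0,0,0,-1]]
  ]
}}

```text
clock: 14.9
eef_pos: [0.5078, -0.037, 0.1229]
tool_rot: [0.721, 0.693, 0.0, 0.001]
ft_force: [-4.7, -1.8, 15.2]
grip_width: 0.0001
grasp_force: 7.2
```

>>> {"fn": "apply_moves", "kwargs": {
  "targets": [
    [[0,0,-0.02,0,-1],[0,0,0,0,-1]]
  ]
}}

```text
clock: 15.07
eef_pos: [0.5078, -0.037, 0.1229]
tool_rot: [0.721, 0.693, 0.0, 0.001]
ft_force: [-7.0, -1.2, 19.5]
grip_width: 0.0003
grasp_force: 9.5
```

Rigid again, so that end is on its stop. I'll retreat and check.

>>> {"fn": "apply_moves", "kwargs": {
  "targets": [
    [[0,0,0.1,0,-1],[0,0,0.4,0,-1],[0,0,0.8,0,-1],[0,0,0.8,0,-1],[0,-0.8,0.4,0,-1],[-0.3,-0.9,0,0,-1],[-0.3,-0.9,0,0,-1],[-0.3,-0.9,0,0,-1]]
  ]
}}

```text
clock: 15.73
eef_pos: [0.4715, -0.1773, 0.2203]
tool_rot: [0.72, 0.694, 0.0, -0.0]
ft_force: [1.0, 0.6, -0.4]
grip_width: -0.0003
grasp_force: 0.0
```

>>> {"fn": "apply_moves", "kwargs": {
  "targets": [
    [[-0.3,-0.9,0,0,-1],[-0.3,-0.9,0,0,-1],[0,0,0,0,-1],[0,0,0,0,-1]]
  ]
}}

```text
clock: 16.07
eef_pos: [0.4468, -0.2501, 0.2196]
tool_rot: [0.722, 0.692, 0.0, -0.001]
ft_force: [-0.5, 0.1, 0.3]
grip_width: 0.0002
grasp_force: 0.0
```

```bash
python3 chk.py 6
```

```text
16.1667 [ 0.4476 -0.248   0.2197] [ 0.2  0.4 -0.3]
s 791 end+ z 0.1066 end- z 0.1072 side slope -0.0106 u [-0.0798  0.0911] v [-0.0453  0.048 ]
t 2465 end+ z 0.1067 end- z 0.1066 side slope -0.0004 u [-0.0866  0.0865] v [-0.0477  0.0459]
```

View pics/c6.png

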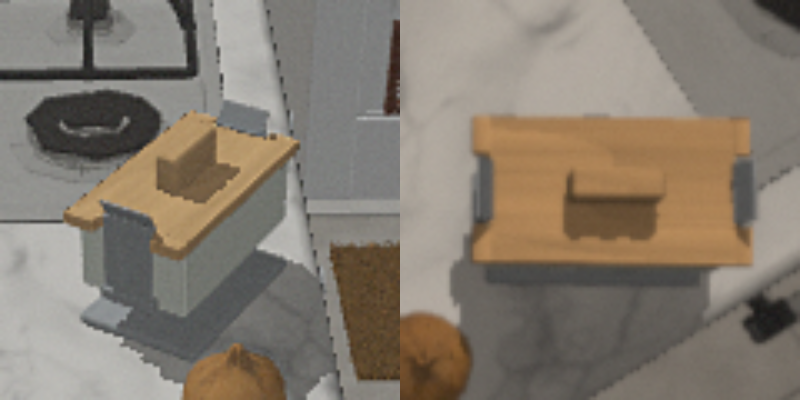

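The lid is level (0.1066 at both ends) with hooks in both notches. As a final click check, I'll see whether the hooks are upright again compared with the first picture.

```bash
python3 - <<'E'
from h import *
A=np.radians(87.9);M=np.array([[np.cos(A),-np.sin(A)],[np.sin(A),np.cos(A)]])
Vs=[np.load("top0.npy")]+[cloud("top")[1] for _ in range(3)]
for V in Vs:
    d=(V[...,:2]-[.5098,.0206])@M;z=V[...,2]
    for s in(-1,1):
        t=(z>.111)&(z<.13)&(abs(d[...,1])<.018)&(d[...,0]*s>.07)&(d[...,0]*s<.1)
        x=d[t][:,0]*s; print(s,t.sum(),np.percentile(x,[2,10,50,90,98]).round(4),np.polyfit(z[t]-.12,x,1).round(4),end=" | ")
    t=(abs(d[...,0])<.07)&(abs(d[...,1])>.02)&(abs(d[...,1])<.04)&(z>.09); print(np.median(z[t]).round(4))
# rim height from scene & top: floor reference, wall tops
for n in("top0","s1"):
    V=np.load(n+".npy");d=(V[...,:2]-[.5098,.0206])@M;z=V[...,2]
    t=(abs(d[...,0])<.06)&(abs(abs(d[...,1])-.0425)<.003)&(z>.085)&(z<.11); print(n,t.sum(),np.percentile(z[t],[50,75,90,97]).round(4))
    t=(abs(abs(d[...,0])-.073)<.003)&(abs(d[...,1])<.036)&(z>.085)&(z<.11); print(n,"end/seal",t.sum(),np.percentile(z[t],[25,50,75,90]).round(4))
E
```

```text
-1 95 [0.0788 0.0793 0.0836 0.0869 0.0876] [0.562 0.084] | 1 83 [0.0762 0.0784 0.0832 0.0876 0.0878] [0.6708 0.0836] | 0.0962
-1 105 [0.0771 0.0788 0.083  0.087  0.0874] [0.6311 0.0838] | 1 79 [0.0784 0.0785 0.0831 0.0877 0.0879] [0.6633 0.0841] | 0.1061
-1 98 [0.0774 0.079  0.0835 0.0871 0.0879] [0.5645 0.0841] | 1 80 [0.0784 0.0785 0.0832 0.0877 0.0879] [0.6831 0.0838] | 0.106
-1 98 [0.0774 0.0791 0.0833 0.0871 0.0877] [0.5404 0.0839] | 1 77 [0.0784 0.0785 0.0832 0.0877 0.0878] [0.6573 0.0842] | 0.1061
top0 256 [0.094  0.0955 0.0969 0.0978]
top0 end/seal 152 [0.093  0.0956 0.0982 0.1009]
s1 121 [0.0935 0.0951 0.0956 0.0967]
s1 end/seal 33 [0.0933 0.0951 0.0966 0.0985]
```

Both hooks stand exactly as upright as before (noses over the notch floors), and the lid is about 1 mm off the rim, so it is latched. I'll hand the job in.

```bash
python3 -c "
from h import *
print(order.job_done())"
```

```text
the job is handed in; nothing more can be done
None
```

The lid is on the tub and the job is handed in: both hooks are back upright over the notches, and the lid stays level about 1 mm above the measured rim, with pressing forces peaking at about 24 N.

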